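# Index the outlet arm to the waiting beaker

### The job

The outlet arm on the index stand is pinned in the middle hole, over the middle beaker. Hook a fingertip through and under the pull ring to lift the spring pin, swing the arm one hole to the side where the second open glass beaker waits beside it (not to the lidded tub), and let go so that the pin drops fully home and the outlet is over that beaker. Do not pinch the ring or force it, grasp nothing, and leave the vessels and everything else standing where they are.

Things in the scene. Friction and masses are not known exactly. Their poses are not given: they have to be found in the camera images.
- index_stand: Fixed stand, holes towards the robot: grey foot slab 215 x 250 x 12 mm, column, dark steel plate (top 84 mm above the worktop, 14 mm thick) with five 13 mm holes 0.349 rad (20 degrees) apart on a 160 mm arc about the column. Origin on the worktop under the pivot axis; z up, x away from the holes (middle hole at x -160 mm, y 0); yaw 0.15 to 0.45 rad.
- swing_arm (a joint): Turn of the arm about the pivot, rad; 0 = middle hole, + = anticlockwise from above (its outer end goes to the stand's -y, the right); holes at -0.698, -0.349, 0, 0.349, 0.698, stops +-0.74. Aluminium bar 36 x 12 mm, top face 104 mm above the worktop, reaching 255 mm from the pivot to the robot. Turns with 0.05 N m friction and stays where left; 0.01 rad of play when pinned.
- index_pin (a joint): Lift of the pin, m; 0 = home in a hole, 0.014 = tip on top of the plate between holes, 0.028 = upper stop. The 10 mm pin stands upright in the arm, 160 mm from the pivot; a spring presses it down with 4.6 N at 0, 8.2 N at the upper stop. Let go, it drops into the hole below it, or rides on the plate and drops when the arm is pushed over a hole.
- ring_eye (a point): Centre of the pull ring's opening, 165 mm above the worktop with the pin home, 142.6 mm from the pivot axis; moves with pin and arm, x along the arm to the pivot, z up. Steel ring, opening 56 mm wide (y), 46 mm high, bar 8 mm thick; its plane leans 40 degrees from upright, top towards the pivot, so it faces the robot and up. A barrel 28 mm across ends 33 mm below this point.
- ring_front: Front face (to the robot) of the ring's top bar and legs, fixed to the ring; axes as the arm's. Origin at the middle of the top bar's front. The top bar's centre line lies 27 mm from ring_eye up the leaning plane (x +17, z +21 mm); a finger pushed in from the robot's side, slanting down, lifts the pin by this bar when raised.
- ring_back: Back face (to the pivot) of the ring's top bar and legs, 6 mm behind ring_front's centre line; the bar is 12 mm front to back. Origin at the middle of the top bar's back. A finger hooked in from the robot's side does not touch it; front and back pressed together counts as pinching.
- pivot (a point): Point on the vertical pivot axis of the arm, 104 mm above the worktop.
- outlet (a point): Lower end of the steel outlet nozzle at the arm's end, 245 mm from the pivot axis, 78 mm above the worktop.
- beaker_now: Open clear glass beaker, 52 mm across, 68 mm high, loose, under the outlet at the start (in front of the middle hole). Origin at the centre of its underside.
- beaker_next: A second, equal open glass beaker, loose, one hole to the left or to the right of the first, 245 mm from the pivot axis; the outlet must go over it. Origin at the centre of its underside.
- lidded_tub: White round tub with a lid, 68 mm across, 62 mm high, loose, one hole to the other side. Origin at the centre of its underside.
- timer: Flat bench timer 60 x 66 x 22 mm, a loose bystander right of the stand. Origin under its centre.
- vial_a: Small amber vial with black cap, 12 mm across, 36 mm high, loose bystander. Origin under its centre.
- vial_b: Small clear vial with a cap, 12 mm across, 36 mm high, loose bystander. Origin under its centre.
- column_a: Thin steel column, 164 mm long and 12 mm thick, lying, loose bystander. Origin under its centre.
There are look-alikes about, which are no part of the job. Leave any green look-alike of the beaker_now alone. Leave any yellow look-alike of the lidded_tub alone.

How it is judged:
By the outcome, as a careful person would: the job done as asked, in the order asked, and still so for the second after the job is handed in, with the robot touching nothing.
It also fails if it takes over 48 s, if anything falls off the work surface, if the arm or the gripper's body presses on something with over 40 N, if the wrist force passes 120 N, or if a joint passes its speed limit or range.

### The arm

A 6-joint arm with a two-finger parallel gripper is mounted at the origin on a cart in front of the work surface, level with it; the furniture and walls round the work are solid. World frame = base frame: x ahead of the robot, y to its left, z up, the work surface at z = 0. Lengths are in m, angles in rad, forces in N, time in s.
With the tool pointing down it reaches from about 0.325 to 0.75 m from the base axis. Payload 7.6 kg.
Tool frame: the origin (TCP) lies at the very end of the fingers, on their centre line; the grasp point (between the pads) lies 19 mm behind it; z points along the fingers, y is the direction in which the jaws open and shut (so a half turn about z gives the same grasp; the last joint's range is limited). The gripper opens to 85 mm and grips with 20 to 120 N. Pads are 22 mm wide; open, the fingers measure 114 mm over their backs; the gripper's body (76 mm by 85 mm) begins 54 mm behind the grasp point. The pads swing forward as they close: fully open they stand 13 mm farther back than shut.
Start: joints at [1.189, 0.052, 1.401, -0, 1.689, -0.07], TCP at [0.161, 0.5, 0.231] pointing down, gripper open.
Joint ranges: [-2.9, 2.9], [-0.91, 2.17], [0.12, 2.37], [-1.06, 4.2], [0.26, 2.73], [-2.93, 2.93]. Speed limits (rad/s): [2.57, 2.57, 3.01, 3.14, 3.14, 3.14].

### API

Orientations are given as a unit quaternion [x, y, z, w].
In Python, from rig import read_state, grab_frame, job_done gives the robot as it stands.
- The arm moves only by the tool servo_tool, never from a script. Its argument "deltas" is a list that holds one entry, the list of rows, each a list of 7 numbers: the shift along the tool's x, y, z in cm, then the turn, a rotation vector about the tool's x, y, z in degrees, then the gripper command: -1 is shut, 1 is fully open, values between are in proportion. A call has 1 to 20 rows; each row is the pose to reach, as a shift and turn from the pose commanded when the call began, along the tool's axes at that moment; what a row does not reach only later rows make up. A row lasts 1/8 s, in which the tool goes at most 62.5 mm and 10.7 degrees, less where a joint would pass 70% of its speed; a pose out of reach is approached as far as the arm can. A call with a gripper value outside its range is refused whole. The fingers move at their own pace and stop on an object; "force" is the grip in N (left out, the last holds). Time passes only in rows, so rows that repeat a pose let the fingers close. It gives the time, the measured TCP pose, the force and the opening at its end, in the units of the state.
- read_state(): the state, without advancing time (a new reading comes with each control period).
- grab_frame(name): name is "scene" or "top" or "wrist"; returns a dict with "frame" (400x640x3 uint8, red, green, blue), "z_map" (400x640 float32, m along the optical axis (not along the pixel's ray), 0 where there is no reading), "fx", "fy", "cx", "cy" (pixels), "distortion" ([k1, k2, p1, p2, k3] as OpenCV has them; the pictures are not rectified), "rvec" (rotation vector, rad) and "tvec" (3), from world to camera coordinates, as OpenCV has them. Camera axes: x right, y down, z forward; pixel columns grow to the right and rows downward; lengths in m; the calibration is good to about 2 mm. A picture is of the moment at which its call begins.
- job_done(): hands the job in, once; it reports no verdict.
The state is a dict: "time": time; "joint_positions": joint angles; "dq": joint speeds; "effort": joint torques, N m; "position": TCP position; "eef_rot": TCP orientation; "wrist_force": force on the tool from outside, world axes, zero at the start; "moment": the same for the moment, N m; "width": opening from 0.0 (shut) to 1.0 (fully open).
Only numpy, scipy, OpenCV 4.12 (cv2) and the standard library are available. Lean on these libraries where they do the work, as an engineer would, in place of code of your own. Each camera call takes 0.05 s, during which the arm holds its last target.

## Working session

There is one attempt and no reset: what is moved stays moved. The work goes in short steps, Python scripts to look and compute and a tool call to move; the robot and the scene stay as the last step left them, time stands still between calls to the robot, and variables do not carry over. Pictures are saved under pics/ and viewed, and the job is handed in when it is done.

Besides the shell and the picture viewer there is one more tool, called after "Request:" as name([rows], argument=value, ...), one row to a line, values as JSON. servo_tool: Moves the arm, as the interface text tells. Its arguments: {"type":"object","properties":{"deltas":{"type":"array"},"force":{"type":"number"}},"required":["deltas"]}

```bash
mkdir -p pics; ls; cat > h.py <<'E'
import numpy as np, cv2, pickle
from rig import *
from scipy.spatial.transform import Rotation as R
def grab(n,tag):
    f=grab_frame(n); pickle.dump(f,open(f'pics/{tag}.pkl','wb'))
    cv2.imwrite(f'pics/{tag}.png',f['frame'][:,:,::-1]); return f
def load(tag): return pickle.load(open(f'pics/{tag}.pkl','rb'))
def K(f): return np.array([[f['fx'],0,f['cx']],[0,f['fy'],f['cy']],[0,0,1.]])
def ray(f,u,v):
    p=cv2.undistortPoints(np.array([[[u,v]]],float),K(f),np.array(f['distortion'],float))[0,0]
    Rm=cv2.Rodrigues(np.array(f['rvec'],float))[0]; t=np.array(f['tvec'],float).ravel()
    return -Rm.T@t, Rm.T@np.array([p[0],p[1],1.])
def atz(f,u,v,z):
    c,d=ray(f,u,v); return c+d*(z-c[2])/d[2]
def dep(f,u,v):
    c,d=ray(f,u,v); return c+d*f['z_map'][int(round(v)),int(round(u))]
def proj(f,P):
    return cv2.projectPoints(np.array(P,float).reshape(-1,3),np.array(f['rvec'],float),np.array(f['tvec'],float),K(f),np.array(f['distortion'],float))[0].reshape(-1,2)
def tri(obs):
    A=np.zeros((3,3));b=np.zeros(3)
    for f,u,v in obs:
        c,d=ray(f,u,v); d=d/np.linalg.norm(d); M=np.eye(3)-np.outer(d,d); A+=M;b+=M@c
    return np.linalg.solve(A,b)
def crop(tag,u0,v0,u1,v1,s,out):
    im=cv2.imread(f'pics/{tag}.png')[v0:v1,u0:u1]; cv2.imwrite(f'pics/{out}.png',cv2.resize(im,None,fx=s,fy=s,interpolation=cv2.INTER_CUBIC))
E
python3 - <<'E'
from h import *
grab('scene','s0');grab('top','t0');print(read_state())
E
```

```text
pics
{'time': 0.1, 'joint_positions': array([ 1.18870138e+00,  5.27882047e-02,  1.40164246e+00,  3.25043250e-05,
        1.68863192e+00, -7.02956644e-02]), 'dq': array([ 8.69778984e-05, -1.24046363e-03, -3.59201544e-03, -1.17074560e-03,
       -9.30898245e-05,  3.95229006e-04]), 'effort': array([ 6.32380052e-04, -3.82581246e+01, -3.60983312e+01, -6.61960598e-05,
        4.81389463e-03,  1.36446894e-05]), 'position': array([0.1609168 , 0.49943367, 0.23053938]), 'eef_rot': array([ 1.55266975e-01,  9.87872272e-01, -7.12627485e-04, -1.80562322e-04]), 'wrist_force': array([-0.08138653, -0.77233474, -0.7413617 ]), 'moment': array([ 0.04099088, -0.0122086 , -0.02286094]), 'width': 0.9999148416293433}
```

View pics/s0.png

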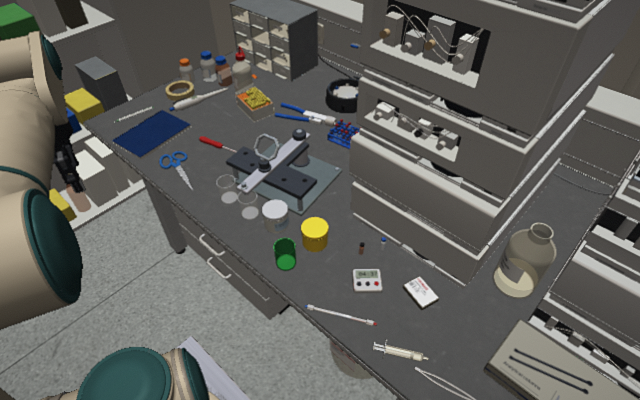

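View pics/t0.png

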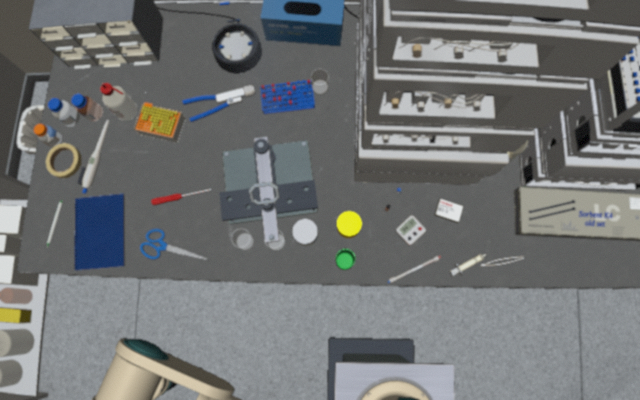

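```bash
python3 - <<'E'
from h import *
crop('s0',190,110,350,240,5,'s0c');crop('t0',200,120,370,280,4.6,'t0c')
E
```

```text
(no output)
```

View pics/s0c.png

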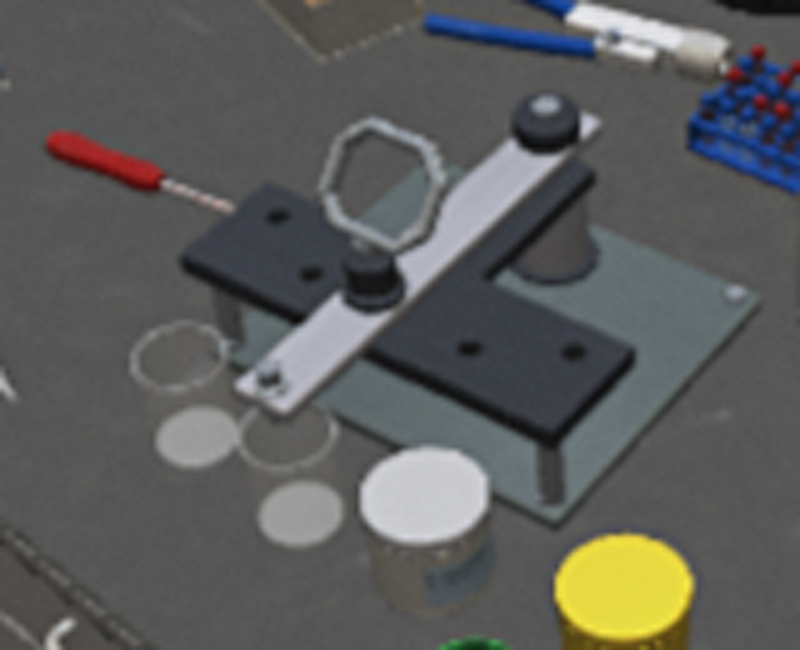

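View pics/t0c.png

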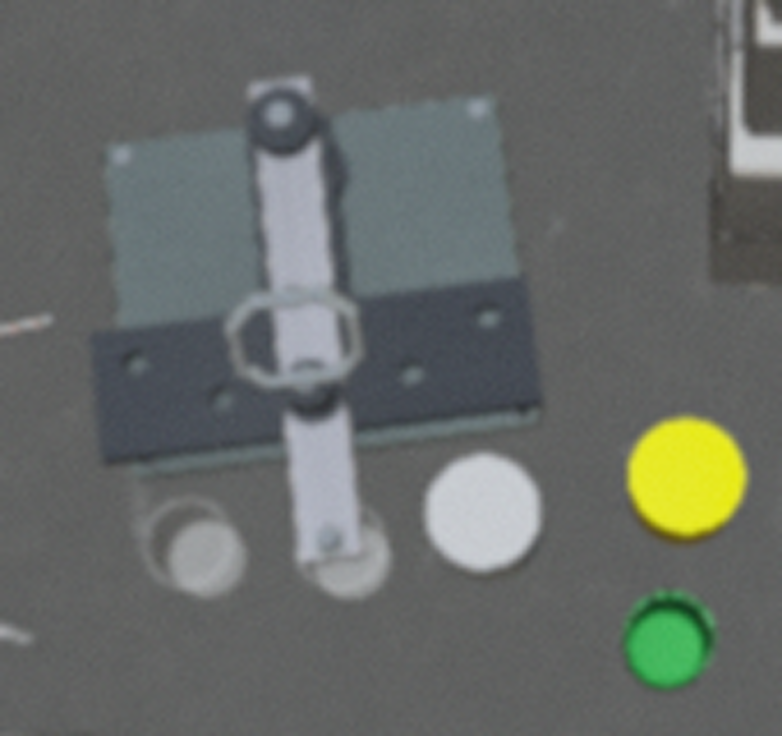

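```bash
python3 - <<'E'
from h import *
s=load('s0');t=load('t0')
def S(x,y): return (s,190+x/5,110+y/5)
def T(x,y): return (t,200+x/4.6,120+y/4.6)
for n,a,b in [('cap',S(547,104),T(279,112)),('ring',S(382,183),T(295,338)),('nozzle',S(270,378),T(331,540)),('ringbase',S(390,245),T(305,384)),
 ('holeL1',S(312,273),T(222,396)),('holeL2',S(277,216),T(135,362)),('holeR1',S(470,348),T(412,374)),('holeR2',S(573,352),T(488,317))]:
    p=tri([a,b]); print(n,p.round(4),[(proj(f,p)[0]-[u,v]).round(1) for f,u,v in (a,b)])
p=atz(t,200+206/4.6,120+557/4.6,0);print('bk next',p);print('bk next s',atz(s,190+197/5,110+437/5,0))
print('bk now',atz(t,200+350/4.6,120+560/4.6,0),atz(s,190+300/5,110+513/5,0))
print('tub',atz(t,200+484/4.6,120+512/4.6,.062))
E
```

```text
cap [0.7081 0.3712 0.127 ] [array([-0.9,  0.3]), array([ 0.6, -0.8])]
ring [0.5656 0.3481 0.1688] [array([-1. ,  0.3]), array([ 0.6, -0.9])]
nozzle [0.4652 0.3303 0.1126] [array([-1. ,  0.3]), array([ 0.5, -0.8])]
ringbase [0.5534 0.3427 0.1355] [array([-3.4,  0.9]), array([ 2., -3.])]
holeL1 [0.5506 0.4007 0.0854] [array([-0.9,  0.2]), array([ 0.5, -0.8])]
holeL2 [0.5693 0.4524 0.0854] [array([-0.9,  0.2]), array([ 0.5, -0.8])]
holeR1 [0.5664 0.2919 0.0865] [array([-1. ,  0.3]), array([ 0.6, -0.9])]
holeR2 [0.6014 0.2496 0.086 ] [array([-1. ,  0.3]), array([ 0.6, -0.9])]
bk next [0.4667092  0.42111671 0.        ]
bk next s [ 4.73050362e-01  4.22615160e-01 -1.11022302e-16]
bk now [0.46748415 0.33367623 0.        ] [0.47437215 0.33508048 0.        ]
tub [0.48916178 0.25047336 0.062     ]
```

```bash
cat >> h.py <<'E'
def ori(psi,s):
    z=np.array([np.cos(s)*np.cos(psi),np.cos(s)*np.sin(psi),-np.sin(s)]);y=np.array([-np.sin(psi),np.cos(psi),0])
    return np.column_stack([np.cross(y,z),y,z])
def delta(P,Rt,P0=None,R0=None):
    st=read_state()
    if P0 is None:P0=st['position']
    if R0 is None:R0=R.from_quat(st['eef_rot']).as_matrix()
    return (R0.T@(np.array(P)-P0)*100).round(2), np.degrees(R.from_matrix(R0.T@Rt).as_rotvec()).round(2)
E
python3 - <<'E'
from h import *
eye=np.array([.566,.348,.165]); O=ori(.14,np.radians(40))
print(delta(eye-.11*O[:,2],O)); print(eye-.11*O[:,2])
E
```

```text
(array([-35.62,  -5.67,  -0.51]), array([-11.37, -49.15, -24.18]))
[0.48255956 0.33624141 0.23570664]
```

Request:
servo_tool([
  [[-3,-0.5,-3,-1,-4,-2,-1],[-7,-1,-5,-2,-9,-4.5,-1],[-11,-1.8,-6,-3.4,-14.5,-7,-1],[-15,-2.5,-6,-4.6,-20,-9.7,-1],[-19,-3,-6,-5.7,-25,-12,-1],[-23,-3.7,-6,-6.8,-29.5,-14.5,-1],[-27,-4.3,-5,-8,-34.5,-17,-1],[-30,-4.8,-4.5,-9,-39.5,-19.5,-1],[-32,-5.1,-4,-10.2,-44.5,-22,-1],[-34,-5.4,-3.5,-11.4,-49.2,-24.2,-1],[-34,-5.4,-3.5,-11.4,-49.2,-24.2,-1],[-34,-5.4,-3.5,-11.4,-49.2,-24.2,-1]],
])

```text
time: 1.6
position: [0.4679, 0.3444, 0.267]
eef_rot: [-0.063, 0.904, 0.031, 0.422]
wrist_force: [-0.4, -0.9, 0.1]
width: -0.003
```

```bash
python3 - <<'E'
from h import *
grab('wrist','w1');s=read_state();print(s['time'],s['position'],s['joint_positions'],s['wrist_force'],s['width']);print(R.from_quat(s['eef_rot']).as_matrix())
E
```

```text
1.65 [0.46793598 0.34462694 0.26732617] [ 0.79726834 -0.27184793  1.82835117 -0.62292446  0.92813234 -0.70320271] [0.3721574  0.42762102 0.62384432] -0.0004245535001063351
[[-0.63549927 -0.13995303  0.75931141]
 [-0.08769772  0.99015434  0.10910315]
 [-0.7671048   0.00274509 -0.64151593]]
```

View pics/w1.png

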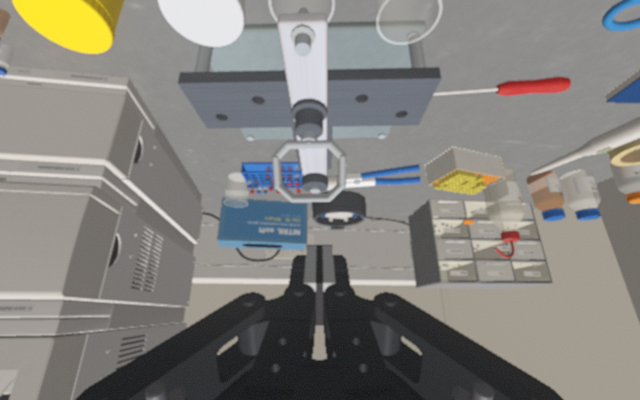

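```bash
python3 - <<'E'
from h import *
crop('w1',250,10,390,210,3.0,'w1c'); crop('w1',255,125,365,210,7,'w1d')
f=load('w1'); print(ray(f,320,200)[0])
E
```

```text
[0.30579212 0.32252227 0.29441421]
```

View pics/w1d.png

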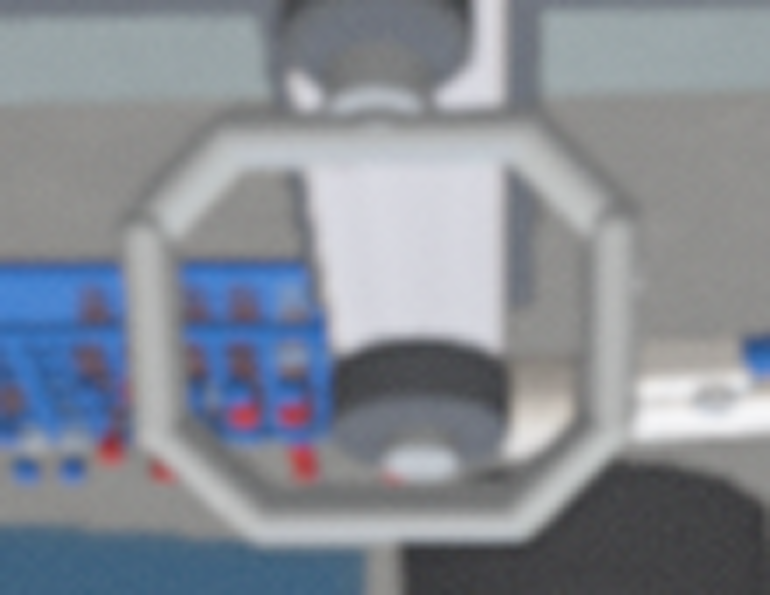

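View pics/w1c.png

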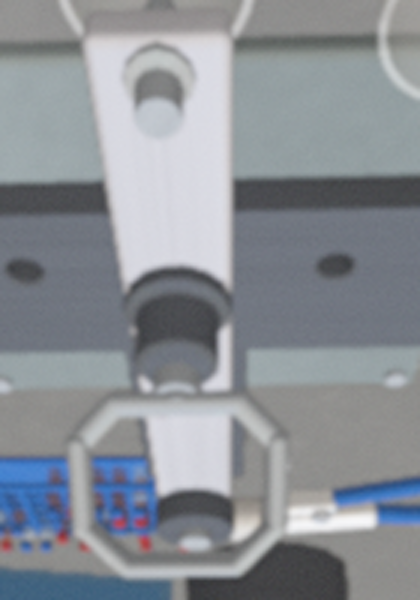

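```bash
python3 - <<'E'
from h import *
w=load('w1');s=load('s0');t=load('t0')
def S(x,y): return (s,190+x/5,110+y/5)
def T(x,y): return (t,200+x/4.6,120+y/4.6)
W=lambda x,y:(w,255+x/7,125+y/7)
p=tri([S(382,183),T(295,338),W(382,331)]);print(p)
for o in (S(382,183),T(295,338),W(382,331)): print(proj(o[0],p)[0]-o[1:])
print('W+T',tri([T(295,338),W(382,331)]),'W+S',tri([S(382,183),W(382,331)]))
for n,x,y in [('low',375,145),('top',390,525),('L',150,320),('R',615,320)]: print(n,dep(*W(x,y)))
C=lambda x,y:(w,250+x/3,10+y/3)
print('pivcap',dep(*C(195,540)),'noz',tri([C(159,110)  ,T(331,540)]),'hole+',atz(*C(336,265),.084),'hole-',atz(*C(25,270),.084),'bar',[atz(*C(x,y),.104) for x,y in((88,30),(233,25),(118,290),(233,290))])
E
```

```text
[0.56642434 0.34947243 0.16640798]
[-0.99366479  0.61650333]
[ 0.17756792 -0.96477905]
[-0.71852667  0.55666081]
W+T [0.56381097 0.3497887  0.16703332] W+S [0.57112989 0.35097936 0.16400009]
low [0.54669898 0.34689649 0.14786967]
top [0.577893   0.35279165 0.19039299]
L [0.56495271 0.31799908 0.16691205]
R [0.55532322 0.38103232 0.16746201]
pivcap [0.70279247 0.37288132 0.1266726 ] noz [0.46228301 0.33216785 0.1189946 ] hole+ [0.54996592 0.40309637 0.084     ] hole- [0.56744545 0.29504111 0.084     ] bar [array([0.45618668, 0.31629789, 0.104     ]), array([0.45033132, 0.34942707, 0.104     ]), array([0.54839419, 0.32751397, 0.104     ]), array([0.54323851, 0.36508914, 0.104     ])]
```

```bash
python3 - <<'E'
from h import *
eye=np.array([.566,.3495,.166]); O=ori(.143,np.radians(40))
for a in(-.05,.025): print(delta(eye+a*O[:,2],O))
E
```

```text
(array([ 1.49, -0.92,  9.  ]), array([-0.01,  0.1 , -0.22]))
(array([ 1.5 , -0.92, 16.5 ]), array([-0.01,  0.1 , -0.22]))
```

Request:
servo_tool([
  [[0.7,-0.5,2,0,0,0,-1],[1.5,-0.9,4,0,0,0,-1],[1.5,-0.9,6.5,0,0,0,-1],[1.5,-0.9,9,0,0,0,-1],[1.5,-0.9,9,0,0,0,-1],[1.5,-0.9,9,0,0,0,-1]],
])

```text
time: 2.4
position: [0.528, 0.3441, 0.1981]
eef_rot: [-0.063, 0.904, 0.031, 0.423]
wrist_force: [-0.2, -0.3, 0.2]
width: -0.001
```

```bash
python3 - <<'E'
from h import *
grab('wrist','w2');grab('scene','s2');crop('w2',220,80,420,280,3,'w2c');crop('s2',190,90,350,220,5,'s2c')
O=ori(.143,np.radians(40));print(delta(np.array([.566,.3495,.166])+.025*O[:,2],O))
E
```

```text
(array([ 0.04, -0.01,  7.54]), array([ 0.01,  0.18, -0.18]))
```

View pics/w2c.png

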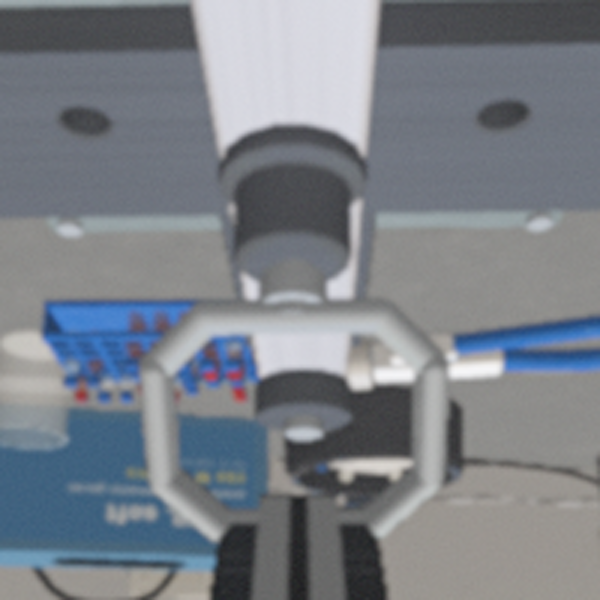

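View pics/s2c.png

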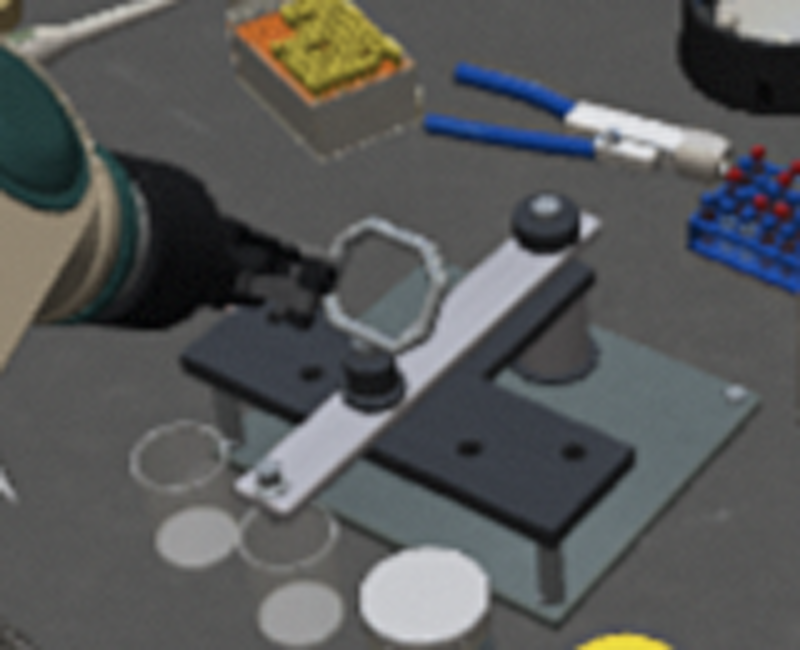

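Request:
servo_tool([
  [[0.1,0,1,0,0,0,-1],[0.1,0,2,0,0,0,-1],[0.1,0,3,0,0,0,-1],[0.1,0,4,0,0,0,-1],[0.1,0,4.8,0,0,0,-1],[0.1,0,5.6,0,0,0,-1],[0.1,0,6.4,0,0,0,-1],[0.1,0,7.2,0,0,0,-1],[0.1,0,7.2,0,0,0,-1],[0.1,0,7.2,0,0,0,-1]],
])

```text
time: 3.75
position: [0.5822, 0.3513, 0.1502]
eef_rot: [-0.063, 0.904, 0.03, 0.422]
wrist_force: [0.2, -0.2, 0.0]
width: 0.002
```

```bash
python3 - <<'E'
from h import *
grab('wrist','w3');grab('scene','s3');crop('w3',220,80,420,280,3,'w3c');crop('s3',190,90,350,220,5,'s3c')
s=read_state();print(s['joint_positions'],s['wrist_force'],s['position']);R0=R.from_quat(s['eef_rot']).as_matrix();print(R0.round(3))
E
```

```text
[ 0.63994803  0.09707013  1.72751067 -0.68196799  0.62036342 -0.64945771] [0.59910891 0.20506235 0.8782058 ] [0.58215738 0.35135137 0.15045863]
[[-0.635 -0.14   0.76 ]
 [-0.089  0.99   0.109]
 [-0.767  0.002 -0.641]]
```

View pics/w3c.png

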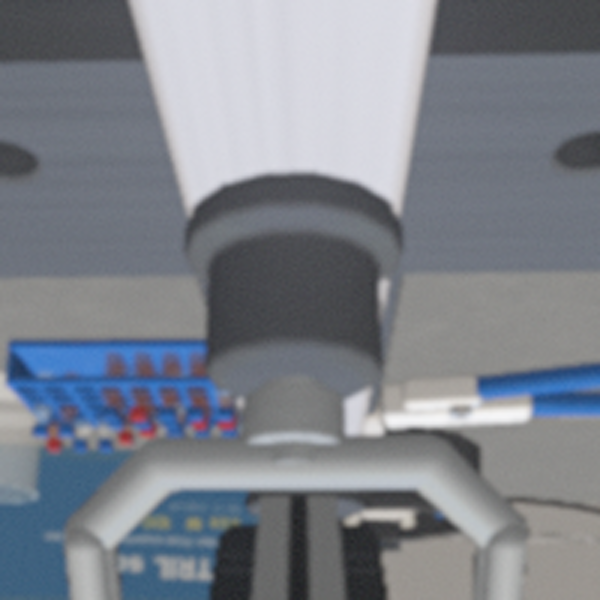

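View pics/s3c.png

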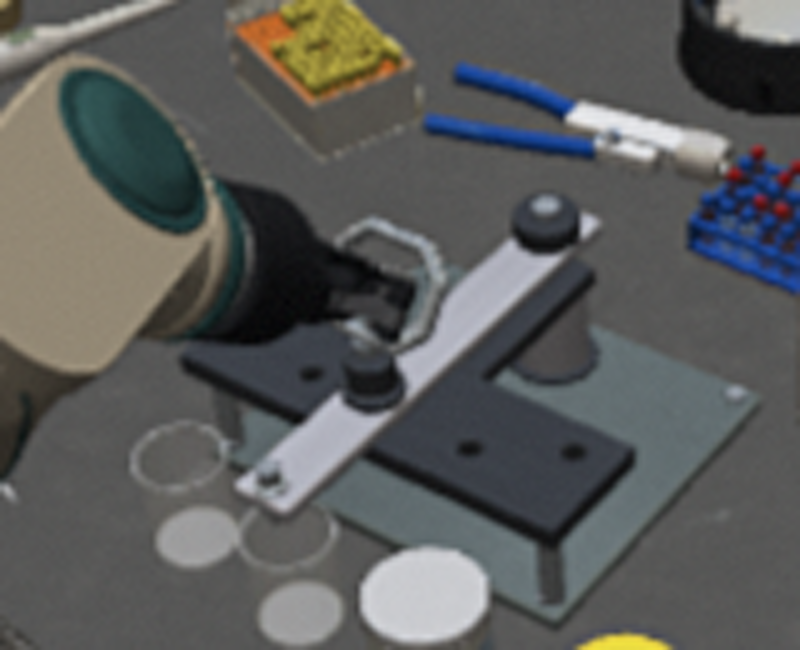

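Request:
servo_tool([
  [[-0.4,0,0,0,0,0,-1],[-0.8,0,0,0,0,0,-1],[-1.2,0,0,0,0,0,-1],[-1.4,0,0,0,0,0,-1],[-1.6,0,0,0,0,0,-1],[-1.6,0,0,0,0,0,-1]],
])

```text
time: 4.6
position: [0.5913, 0.3524, 0.1605]
eef_rot: [-0.063, 0.904, 0.03, 0.421]
wrist_force: [-5.8, -1.3, -0.9]
width: 0.002
```

Request:
servo_tool([
  [[0.05,0.03,-0.25,0,0,0,-1],[-0.2,0.03,-0.45,0,0,0,-1],[-0.5,0.03,-0.7,0,0,0,-1],[-0.8,0.03,-0.95,0,0,0,-1],[-0.8,0.03,-0.95,0,0,0,-1]],
])

```text
time: 5.22
position: [0.5896, 0.3524, 0.1738]
eef_rot: [-0.063, 0.904, 0.03, 0.421]
wrist_force: [-5.5, -2.0, -6.8]
width: 0.001
```

```bash
python3 - <<'E'
from h import *
grab('wrist','w4');grab('scene','s4');crop('w4',220,80,420,280,3,'w4c');crop('s4',190,90,350,220,5,'s4c')
s=read_state();print(s['joint_positions'],s['wrist_force'],s['position'])
E
```

```text
[ 0.63268712  0.08538859  1.68850631 -0.63186348  0.65880097 -0.71311617] [-4.94079468  0.29025003 -7.3043144 ] [0.58953353 0.35234946 0.17349528]
```

View pics/w4c.png

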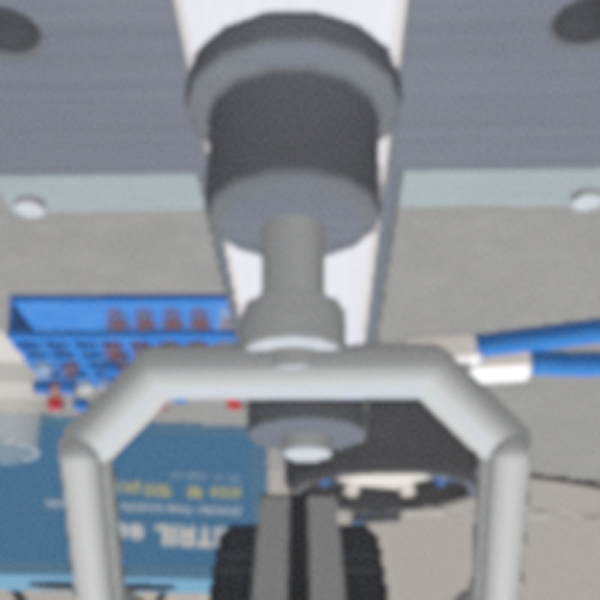

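View pics/s4c.png

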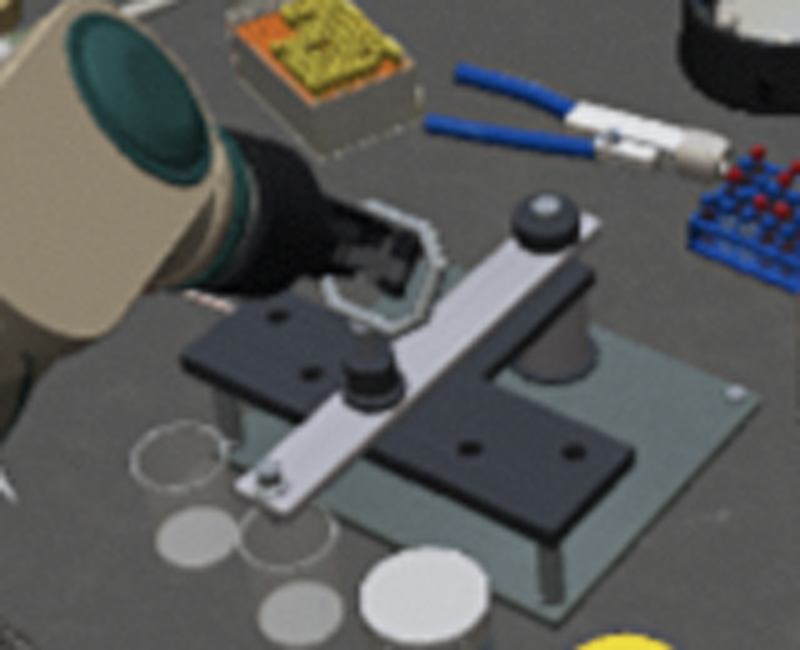

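```bash
python3 - <<'E'
from h import *
for t,a in(('w3',(297,467)),('w4',(297,375))):
    f=load(t);print(dep(f,220+a[0]/3,80+a[1]/3))
for t in('w3','w4'):
    f=load(t)
    for x,y in [(90,550),(505,550)]: print(dep(f,220+x/3,80+y/3))
s=read_state();R0=R.from_quat(s['eef_rot']).as_matrix();print(R0.round(3))
E
```

```text
[0.54598773 0.34720926 0.14609628]
[0.54723392 0.34744145 0.15760082]
[0.5579654  0.31752293 0.15686215]
[0.54818731 0.37875357 0.15714357]
[0.5675315  0.31840947 0.18010963]
[0.55801688 0.38077799 0.18029887]
[[-0.637 -0.14   0.758]
 [-0.089  0.99   0.107]
 [-0.766  0.001 -0.643]]
```

Request:
servo_tool([
  [[-0.2,0,-0.2,0,0,0,-1],[-0.45,0,-0.4,0,0,0,-1],[-0.65,0,-0.55,0,0,0,-1],[-0.65,0,-0.55,0,0,0,-1]],
])

```text
time: 5.82
position: [0.5896, 0.3524, 0.1824]
eef_rot: [-0.063, 0.904, 0.03, 0.421]
wrist_force: [-6.6, -1.0, -8.1]
width: 0.003
```

```bash
python3 - <<'E'
from h import *
f=grab('wrist','w5');crop('w5',220,80,420,280,3,'w5c')
for x,y in [(90,550),(505,550)]: print(dep(f,220+x/3,80+y/3))
s=read_state();print(s['time'],s['wrist_force'],s['position']);R0=R.from_quat(s['eef_rot']).as_matrix()
piv=np.array([.707,.3715,0])
for th in np.linspace(0,.349,9)[1:]:
    Q=R.from_euler('z',-th).as_matrix(); print(round(th,3),*delta(piv+Q@(s['position']-piv),Q@R0))
E
```

```text
[0.56716575 0.31845447 0.18881618]
[0.55658123 0.38022451 0.18918512]
5.875 [-6.16859774 -1.17328092 -7.83739651] [0.58957203 0.35235271 0.18223396]
0.044 [0.   0.52 0.  ] [ 1.91 -0.    1.61]
0.087 [-0.01  1.04  0.02] [ 3.83 -0.    3.22]
0.131 [-0.04  1.55  0.05] [ 5.74 -0.01  4.82]
0.174 [-0.09  2.07  0.11] [ 7.66 -0.01  6.43]
0.218 [-0.14  2.58  0.17] [ 9.57 -0.01  8.04]
0.262 [-0.22  3.09  0.26] [ 1.148e+01 -1.000e-02  9.650e+00]
0.305 [-0.3   3.59  0.36] [13.4  -0.02 11.25]
0.349 [-0.4   4.08  0.48] [15.31 -0.02 12.86]
```

View pics/w5c.png

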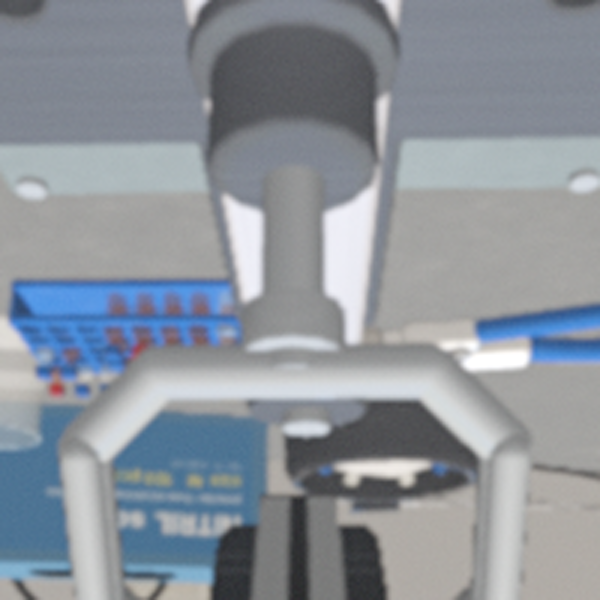

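Request:
servo_tool([
  [[0,0.25,0,0.95,0,0.8,-1],[0,0.52,0,1.9,0,1.6,-1],[0,0.78,0,2.9,0,2.4,-1],[0,1.04,0,3.8,0,3.2,-1],[-0.03,1.3,0.03,4.8,0,4,-1],[-0.04,1.55,0.05,5.7,0,4.8,-1],[-0.09,2.07,0.11,7.7,0,6.4,-1],[-0.09,2.07,0.11,7.7,0,6.4,-1]],
])

```text
time: 6.88
position: [0.588, 0.3744, 0.1825]
eef_rot: [0.016, 0.906, -0.006, 0.423]
wrist_force: [-6.0, 0.8, -7.6]
width: 0.002
```

```bash
python3 - <<'E'
from h import *
f=grab('wrist','w6');crop('w6',220,80,420,280,3,'w6c');grab('scene','s6');crop('s6',190,90,350,220,5,'s6c')
s=read_state();print(s['joint_positions'],s['wrist_force'],s['position'])
E
```

```text
[ 0.72600913  0.17697305  1.56903134 -0.77632178  0.85039219 -0.44706681] [-6.09722391  1.12367368 -7.3187904 ] [0.58803402 0.37400443 0.18239078]
```

View pics/w6c.png

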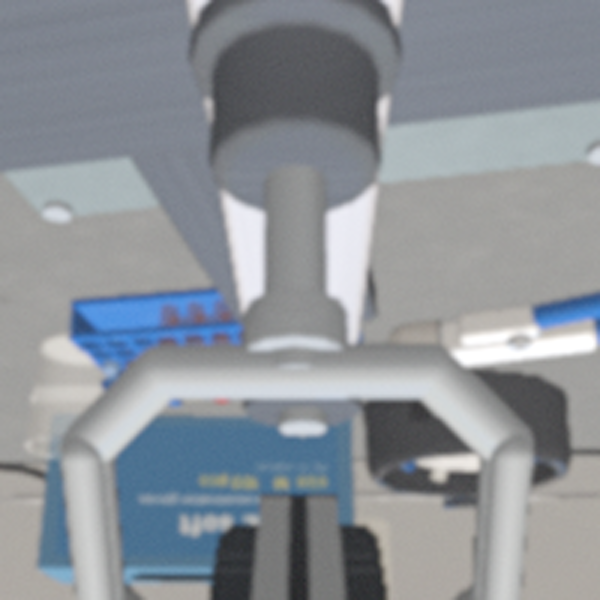

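View pics/s6c.png

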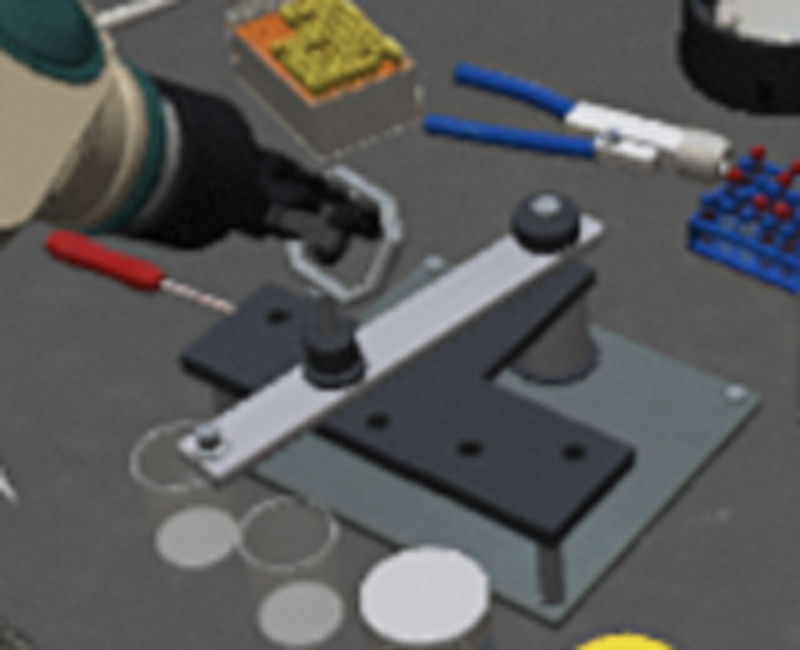

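Request:
servo_tool([
  [[0,0.25,0,0.95,0,0.8,-1],[0,0.52,0,1.9,0,1.6,-1],[0,0.78,0,2.9,0,2.4,-1],[0,1.04,0,3.8,0,3.2,-1],[-0.03,1.3,0.03,4.8,0,4,-1],[-0.04,1.55,0.05,5.7,0,4.8,-1],[-0.09,2.07,0.11,7.7,0,6.4,-1],[-0.09,2.07,0.11,7.7,0,6.4,-1]],
])

```text
time: 7.98
position: [0.5903, 0.3954, 0.1826]
eef_rot: [0.094, 0.901, -0.043, 0.42]
wrist_force: [-6.0, 1.5, -7.3]
width: 0.001
```

```bash
python3 - <<'E'
from h import *
f=grab('wrist','w7');crop('w7',220,80,420,280,3,'w7c');grab('scene','s7');crop('s7',190,90,350,220,5,'s7c');grab('top','t7');crop('t7',200,120,370,280,4.6,'t7c')
s=read_state();print(s['joint_positions'],s['wrist_force'],s['position']);print(R.from_quat(s['eef_rot']).as_matrix().round(3))
E
```

```text
[ 0.79349821  0.30286213  1.42039014 -0.84394604  1.03942894 -0.2647532 ] [-5.57543394  1.73860898 -7.66842472] [0.59022414 0.39500569 0.1825289 ]
[[-0.629  0.206  0.749]
 [ 0.134  0.979 -0.157]
 [-0.766  0.002 -0.643]]
```

View pics/t7c.png

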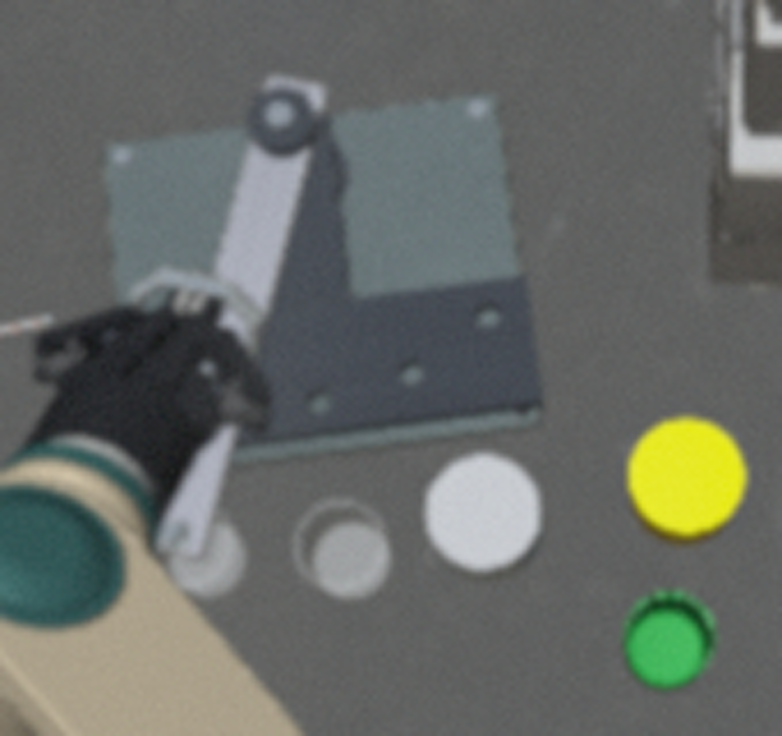

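View pics/s7c.png

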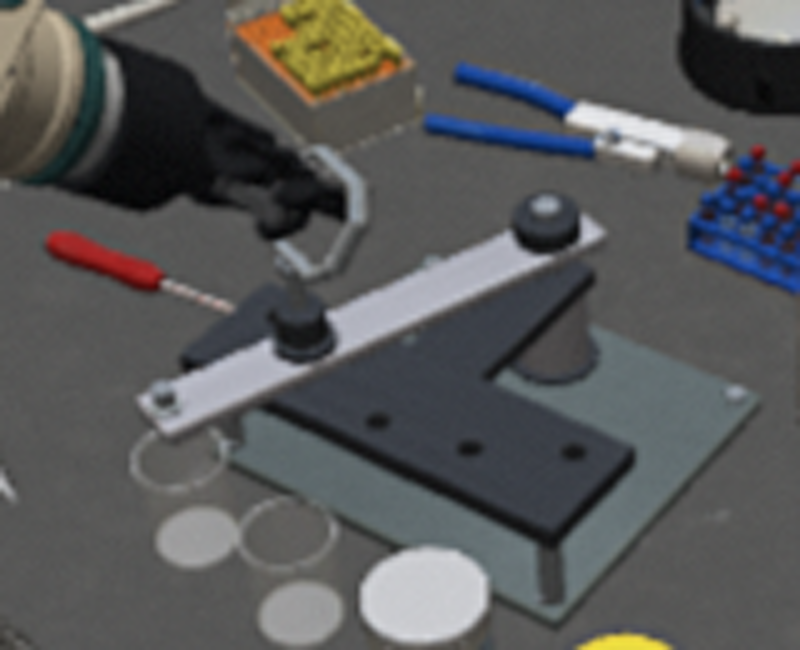

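View pics/w7c.png

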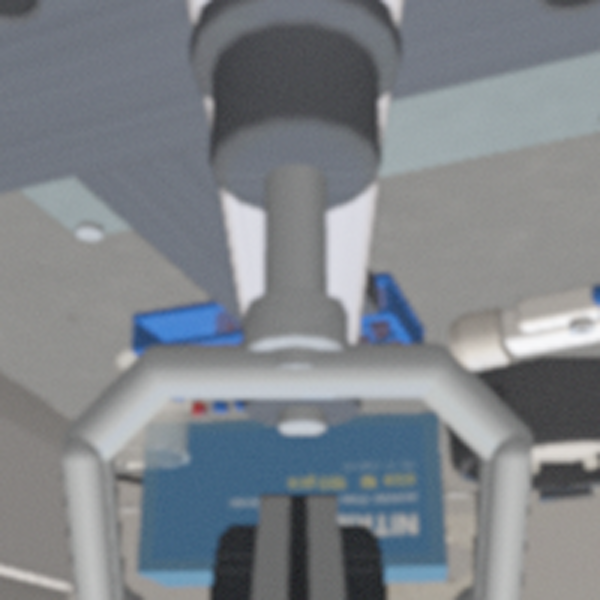

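```bash
python3 - <<'E'
from h import *
s=load('s0');s7=load('s7');t=load('t0')
def a(p,q): d=p-q; return np.arctan2(-d[1],-d[0])
T=lambda x,y,z:atz(t,200+x/4.6,120+y/4.6,z)
cap=T(279,112,.127)
print('top',a(T(331,540,.113),cap),a(T(181,532,.113),cap))
S=lambda f,x,y,y0,z:atz(f,190+x/5,y0+y/5,z)
print('scene',a(S(s,270,378,110,.113),S(s,547,104,110,.127)),a(S(s7,163,397,90,.113),S(s7,547,204,90,.127)))
def edge(tag,th0):
    pass
E
```

```text
top 0.1682076285480228 -0.17359386860616535
scene 0.16835407185553156 -0.1943474974026601
```

Request:
servo_tool([
  [[0.25,0,0.2,0,0,0,-1],[0.5,0,0.4,0,0,0,-1],[0.75,0,0.6,0,0,0,-1],[1,0,0.8,0,0,0,-1],[1.25,0,1,0,0,0,-1],[1.5,0,1.2,0,0,0,-1],[1.75,0,1.4,0,0,0,-1],[2.1,0,1.4,0,0,0,-1],[2.5,0,1.4,0,0,0,-1],[2.6,0,1.4,0,0,0,-1],[2.6,0,1.4,0,0,0,-1]],
])

```text
time: 9.5
position: [0.5851, 0.3953, 0.1547]
eef_rot: [0.095, 0.901, -0.044, 0.421]
wrist_force: [-0.4, 0.3, 0.2]
width: 0.002
```

```bash
python3 - <<'E'
from h import *
f=grab('wrist','w8');crop('w8',220,80,420,280,3,'w8c');grab('scene','s8');crop('s8',190,90,350,220,5,'s8c')
s=read_state();print(s['joint_positions'],s['wrist_force'],s['position'])
E
```

```text
[ 0.80109419  0.32591784  1.45261083 -0.87414466  1.00984987 -0.20821733] [ 0.9530001  -0.13255096  0.1616305 ] [0.58515239 0.39525495 0.15460224]
```

View pics/s8c.png

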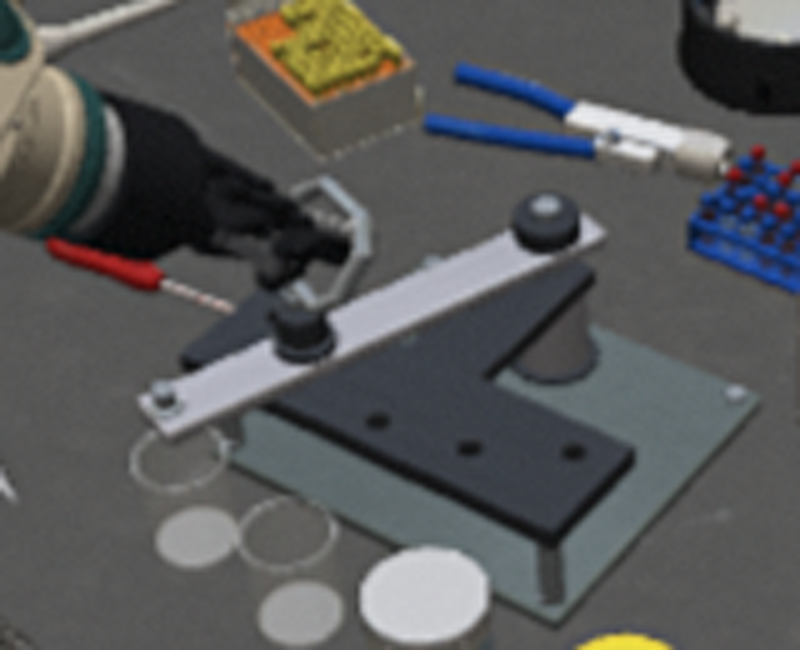

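View pics/w8c.png

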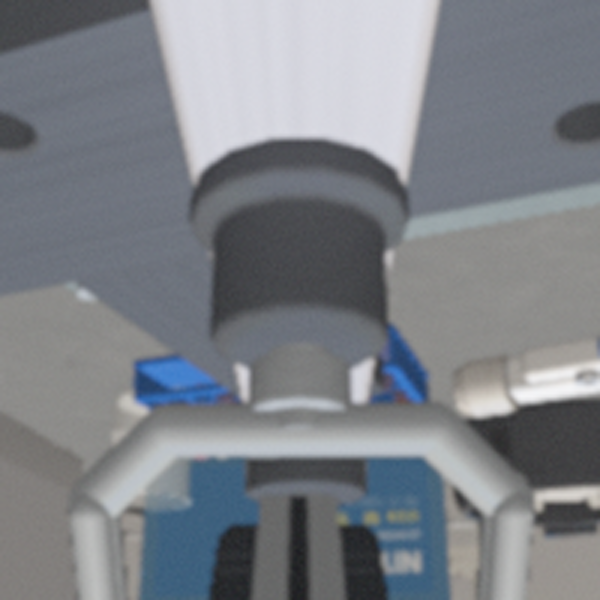

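```bash
python3 - <<'E'
from h import *
f=load('w8')
print(dep(f,220+297/3,80+430/3)); g=load('w3');print(dep(g,220+297/3,80+465/3))
for ff,x,y in((f,300,395),(f,300,335),(g,295,425),(g,295,365)): print(dep(ff,220+x/3,80+y/3))
for k,l in ((90,550),(508,550)): print(dep(f,220+k/3,80+l/3),dep(g,220+k/3,80+l/3))
E
```

```text
[0.54668597 0.40432072 0.14568971]
[0.54557974 0.34715195 0.1458998 ]
[0.5429242  0.40556089 0.14164671]
[0.5447617  0.40519993 0.13160973]
[0.54207494 0.34637433 0.14089204]
[0.54030251 0.34613591 0.13232711]
[0.55101324 0.3714956  0.16121241] [0.5579654  0.31752293 0.15686215]
[0.56422421 0.43312718 0.16125717] [0.54803403 0.37916009 0.15715877]
```

Request:
servo_tool([
  [[0,0,-1,0,0,0,-1],[0,0,-2,0,0,0,-1],[0,0,-3.5,0,0,0,-1],[0,0,-5,0,0,0,-1],[0,0,-7,0,0,0,-1],[0,0,-9,0,0,0,-1],[-2,0,-12,0,0,0,-1],[-4,0,-15,0,0,0,-1],[-4,0,-15,0,0,0,-1],[-4,0,-15,0,0,0,-1]],
])

```text
time: 10.85
position: [0.497, 0.4137, 0.2805]
eef_rot: [0.094, 0.901, -0.044, 0.421]
wrist_force: [0.2, 0.0, -0.3]
width: -0.0
```

```bash
python3 - <<'E'
from h import *
grab('wrist','w9');grab('scene','s9');crop('s9',190,90,350,220,5,'s9c');grab('top','t9');crop('t9',200,120,370,280,4.6,'t9c')
s=read_state();print(s['time'],s['wrist_force'],s['position'])
E
```

```text
11.0 [-0.06370343  0.55388599  0.40281449] [0.49734687 0.41331744 0.27943194]
```

View pics/s9c.png

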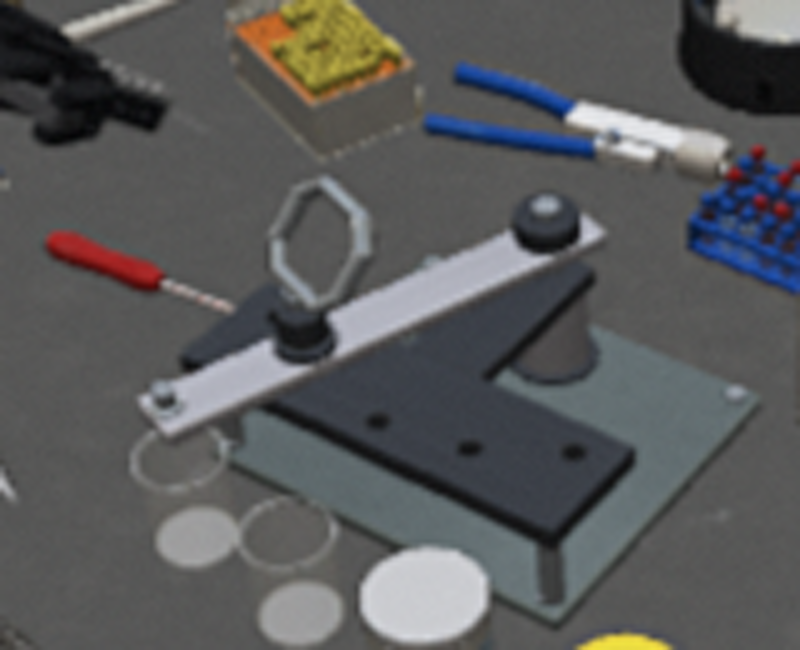

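View pics/t9c.png

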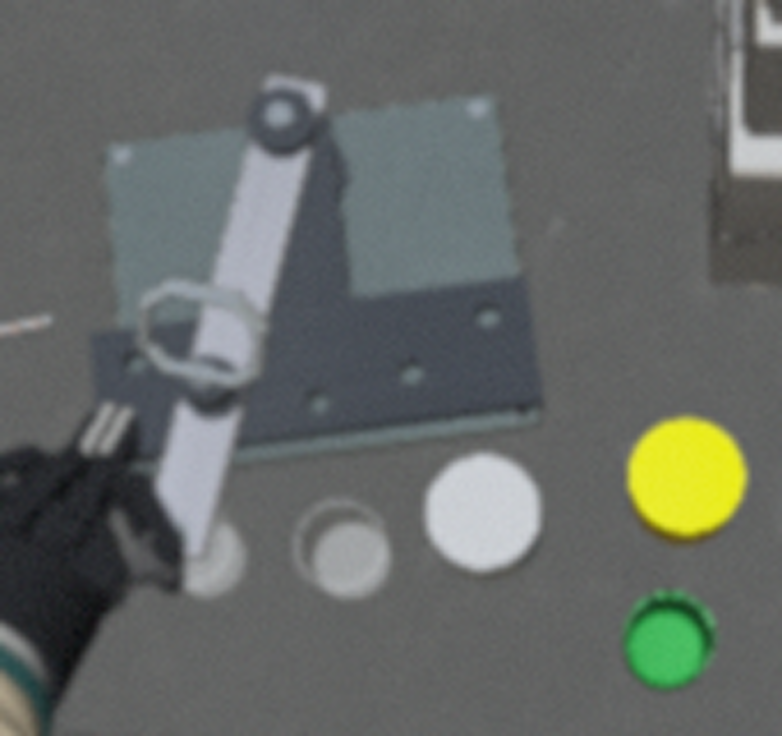

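View pics/w9.png

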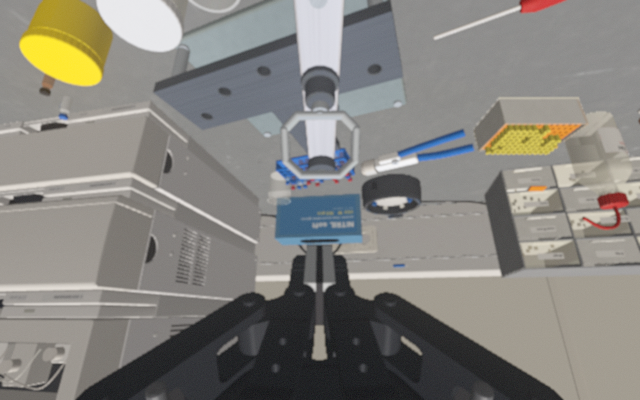

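```bash
python3 - <<'E'
from h import *
s=load('s9');t=load('t9');w=load('w9')
p=tri([(s,190+320/5,90+242/5),(t,200+202/4.6,120+331/4.6)]);print('eye',p)
c=np.array([.7081,.3712]);d=c-p[:2];print(np.linalg.norm(d),np.arctan2(d[1],d[0]))
E
python3 -c "
from rig import job_done
print(job_done())"
```

```text
eye [0.56811846 0.39897051 0.16741071]
0.14270961162772114 -0.19584403914316909
the job is handed in; nothing more can be done
None
```

I moved the outlet arm one hole to the left, over the second open glass beaker, and handed the job in at about 11 s, well inside the 48 s limit. I pushed the closed fingertips through the pull ring from the robot's side, slanting down, and raised the pin about 21 mm by the ring's top bar. Then I swung the arm, lowered the finger so the pin dropped in, and drew straight back out. The gripper stayed shut throughout, nothing was gripped, and the wrist force readings stayed near 10 N.

My last checks, with the robot clear of everything:
- **Pin home:** the ring centre sits at 0.167 m, against 0.169 m measured the same way at the start. By wrist-camera depth, the ring's lower bar is at 0.1457 m, against 0.1459 m before the lift.
- **Arm position:** the swing measures −0.357 rad by the ring. Before the drop, with the pin still lifted, the top and scene cameras gave −0.342 and −0.363. They differ by about 0.02 rad, on either side of the −0.349 hole.
- **Outlet:** the pictures show it over the left beaker. The swing measured by the ring agrees.
- **Vessels:** both beakers, the tub and the yellow and green look-alikes look unmoved in the before and after crops. I did not check the timer, vials or lying column in the final pictures; the robot did not work near them.

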